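Seat the blue pencil caddy on its keyed post

TASK

The blue pencil caddy is sitting high on the post of its organiser because it is turned out of line. Turn it by its grip bar, without taking it off the post, until its tabs drop into the keyway and it sits fully down, then let go. Leave the green organiser as it is.

Things in the scene. Friction and masses are not known exactly. Their poses are not given: they have to be found in the camera images.
- caddy_blue: blue pencil caddy, disc 124 mm wide, origin at its underside's centre, z up; four cups to z 36 mm; grip bar on the hub, 50 mm along x, 16 along y, z 46 to 84 mm, yellow line on top. Two tabs below, 14 mm deep, along +x and -x under the yellow stripes. About 0.2 kg, loose; starts with origin 50 mm above the desk, drops by itself to 36 once in line. Turns either way; a half turn changes nothing.
- base_blue: white base of the blue caddy, 170 mm wide, 12 thick, origin at its underside's centre on the desk, z up; fixed, does not turn. Grey post: shoulder 68 mm wide, top at z 36 mm, then a pin 18 mm wide to z 76 mm inside the caddy's hub. Keyway: slot 21 mm wide along x across the whole shoulder, shown by two yellow rim marks. Tabs drop in when the caddy's x axis is within 10 degrees of it, either way round.
- caddy_green: green caddy of the same shape and size, origin at the centre of its disc's underside, on its own white base and post, already fully down (origin 36 mm above the desk). Not to be disturbed.
Things that resemble listed ones, but are neither listed nor needed, are in the scene too. There is more than one size of the caddy_blue; the job needs the middle-sized.

How it is judged (in metres and radians):
At the end, for the whole second after the job is handed in: The blue caddy is fully down on its post (its origin less than 40 mm above the base's underside), centred within 10 mm, in line with the keyway within 15 degrees either way round, level within 5 degrees, and at rest (z of caddy_blue in the frame of base_blue below 0.04 m and horizontal distance between caddy_blue and base_blue below 0.01 m and angle between the x axis of caddy_blue and the x axis of base_blue, either way round below 0.26 rad and angle between caddy_blue's own z axis and vertical below 0.09 rad and linear speed of caddy_blue below 0.02 m/s and angular speed of caddy_blue below 0.2 rad/s); the robot touches nothing.
It fails at once if the blue caddy is lifted off its post (raised until its origin is more than 80 mm above the base's underside, or more than 30 mm aside) (z of caddy_blue in the frame of base_blue above 0.08 m or horizontal distance between caddy_blue and base_blue above 0.03 m).
It fails at once if the green caddy is shifted or raised by more than 10 mm, or tipped by more than 10 degrees (distance of caddy_green from where it was at the start of the episode above 0.01 m or angle between caddy_green's own z axis and vertical above 0.175 rad).
It also fails if it takes over 29 s, if anything falls off the work surface, if the arm or the gripper's body presses on something with over 40 N, if the wrist force passes 120 N, or if a joint passes its speed limit or range.

ROBOT

A 6-joint arm with a two-finger parallel gripper is mounted at the origin on the work surface. World frame = base frame: x ahead of the robot, y to its left, z up, the work surface at z = 0. Lengths are in m, angles in degrees, forces in N, time in s.
With the tool pointing down it reaches from about 0.4 to 0.825 m from the base axis. Payload 7 kg.
Tool frame: the origin (TCP) lies at the centre of the arm's flange, where the gripper is bolted on; the fingertips stand 178 mm ahead of it and the grasp point (between the pads) lies 159 mm ahead of it (r.tips_ahead is the z of the fingertips in the tool frame, in m); z points along the fingers, y is the line along which they close (so a half turn about z gives the same grasp; the last joint's range is limited). The gripper opens to 88 mm and grips with 3 to 60 N. Pads are 19 mm wide; open, the fingers measure 130 mm over their backs; the gripper's body (78 mm by 193 mm) begins 47 mm behind the grasp point.
Start: joints at [87.668, 20.546, 0.682, 0, -70.136, -16.507], TCP at [0.218, 0.639, 0.405] pointing down, gripper open.
Joint ranges: [-176.03, 176.03], [-82.01, 121.73], [-58.28, 71.71], [-173.87, 95.51], [-174.79, -0.11], [-173.66, 173.66]. Speed limits (degrees/s): [136.94, 136.94, 172.46, 180, 180, 180].

INTERFACE

Orientations are given as [roll, pitch, yaw] about the fixed x, y, z axes, in that order (R = Rz(yaw) Ry(pitch) Rx(roll)).
In Python, from plant import r gives the robot as it stands. The module is installed in compiled form; this text tells all that it offers.
- The arm moves only by the shell command python3 -m pendant 'ROWS' [FORCE]. ROWS is JSON, a list that holds one entry, the list of rows, each a list of 7 numbers: the shift along the tool's x, y, z in m, then the turn, a rotation vector about the tool's x, y, z in degrees, then the gripper command: -1 is shut, 1 is fully open, values between are in proportion. A call has 1 to 5 rows; each row is the pose to reach, as a shift and turn from the pose commanded when the call began, along the tool's axes at that moment; what a row does not reach only later rows make up. A row lasts 1/10 s, in which the tool goes at most 50 mm and 8.59 degrees, less where a joint would pass 70% of its speed; a pose out of reach is approached as far as the arm can. A call with a gripper value outside its range is refused whole. The fingers move at their own pace and stop on an object; FORCE is the grip in N (left out, the last holds). Time passes only in rows, so rows that repeat a pose let the fingers close. It gives the time, the measured TCP pose, the force, the opening and the grip force at its end, in the units of the state.
- r.get_state(): the state, without advancing time (a new reading comes with each control period).
- r.capture(name): name is "scene" or "top"; returns the picture (384x512x3 uint8, red, green, blue); there is no depth.
- r.camera_params(name): a dict with "fx", "fy", "cx", "cy" (pixels), "R" (3x3) and "t" (3): a world point X has camera coordinates R X + t. Camera axes: x right, y down, z forward; pixel columns grow to the right and rows downward; lengths in m; the calibration is good to about 2 mm. A picture is of the moment at which its call begins. camera_params takes no time and is no camera call.
- r.close_job(): hands the job in; it is judged then, once.
The state is a dict: "time_s": time; "joints": joint angles; "qd": joint speeds; "joint_torque": joint torques, N m; "tcp_pos": TCP position; "eef_rot": TCP orientation; "contact_force": force on the tool from outside, world axes, zero at the start; "moment": the same for the moment, N m; "gripper_width": finger opening in m; "gripper_force": force on a finger pad.
Only numpy, scipy, OpenCV 4.12 (cv2) and the standard library are available. Lean on these libraries where they do the work, as an engineer would, in place of code of your own. Each camera call takes 0.05 s, during which the arm holds its last target. There are 200 camera calls.

## Working session

There is one attempt and no reset: what is moved stays moved. The work goes in short steps, Python scripts to look and compute and a shell command to move; the robot and the scene stay as the last step left them, time stands still between calls to the robot, and variables do not carry over. Pictures are saved under pics/ and viewed, at most 10 in all, crops included, and the job is handed in when it is done.

```bash
mkdir -p pics; python3 - <<'E'
from plant import r
import cv2
for n in ("scene","top"):
    cv2.imwrite(f"pics/{n}0.png",r.capture(n)[:,:,::-1]); p=r.camera_params(n); print(n,p)
print(r.get_state())
E
```

```text
scene {'fx': 428.49695376875906, 'fy': 428.49695376875906, 'cx': 258.244539091318, 'cy': 195.84144998223212, 'R': array([[ 0.30399021,  0.95239836,  0.02296353],
       [ 0.53855952, -0.1519166 , -0.82877922],
       [-0.78583942,  0.264308  , -0.55910436]]), 't': array([-0.08965171, -0.23119544,  1.54152717])}
top {'fx': 478.6145273727163, 'fy': 478.6145273727163, 'cx': 252.486266680586, 'cy': 190.3198413640005, 'R': array([[-0.00564845, -0.99997931, -0.00307683],
       [-0.99349613,  0.0059617 , -0.11370974],
       [ 0.11372574,  0.00241454, -0.99350925]]), 't': array([-0.0692995 ,  0.50098649,  1.08237856])}
{'time_s': 0.1, 'joints': array([ 8.76683715e+01,  2.05871755e+01,  6.40451201e-01, -1.66729605e-02,
       -7.01346394e+01, -1.65077813e+01]), 'qd': array([-0.00020129, -0.12375573,  0.17710389,  0.06552129,  0.03928869,
        0.03503402]), 'joint_torque': array([-1.51593900e-03, -5.84161305e+01,  2.93755174e+01,  7.01574057e+00,
        1.02307118e-02, -5.73067268e-05]), 'tcp_pos': array([0.21790978, 0.63869114, 0.40383213]), 'eef_rot': array([ 1.79917536e+02, -8.09261047e-03, -1.88450807e+01]), 'contact_force': array([-0.40541452,  0.89276626,  0.37155839]), 'moment': array([-0.04397671, -0.01603865,  0.00209681]), 'gripper_force': 0.0, 'gripper_width': 0.0874678100217047}
```

View pics/top0.png

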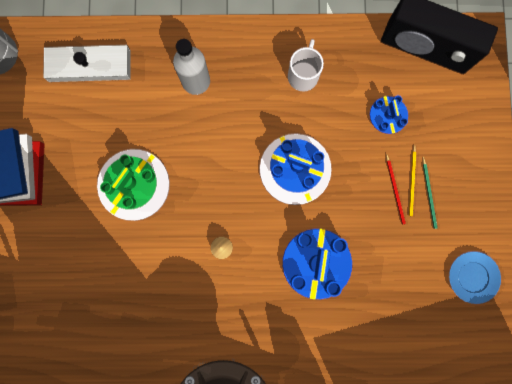

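View pics/scene0.png

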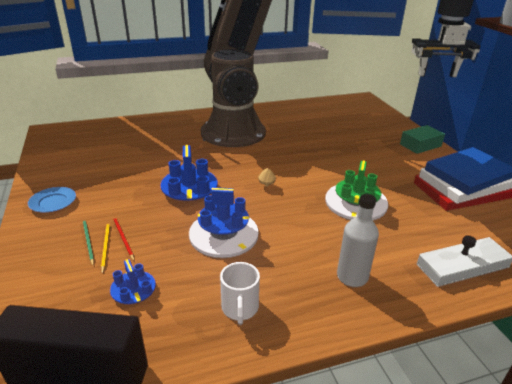

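The top view shows the target, the blue caddy on a white base, at about (297,165). The bar line runs right and slightly down. One rim mark is at about (308,198). The large blue caddy at (318,263) and the small one at (389,114) are decoys. Next I'll measure the yellow marks.

```bash
cat > h.py <<'E'
import numpy as np, cv2
from plant import r
def ray(n,px,z):
    p=r.camera_params(n); R=p["R"]; c=-R.T@p["t"]
    d=R.T@np.array([(px[0]-p["cx"])/p["fx"],(px[1]-p["cy"])/p["fy"],1]); return c+d*(z-c[2])/d[2]
def pix(n,X):
    p=r.camera_params(n); q=p["R"]@np.array(X)+p["t"]; return np.array([p["fx"]*q[0]/q[2]+p["cx"],p["fy"]*q[1]/q[2]+p["cy"]])
def yellow(im,x0,y0,x1,y1):
    h=cv2.cvtColor(im,cv2.COLOR_RGB2HSV)
    m=cv2.inRange(h,(22,150,110),(36,255,255)); k=np.zeros_like(m); k[y0:y1,x0:x1]=m[y0:y1,x0:x1]
    return k
E
python3 - <<'E'
from h import *
im=cv2.imread("pics/top0.png")[:,:,::-1].copy()
box=(255,130,338,208)
m=yellow(im,*box)
n,l,s,c=cv2.connectedComponentsWithStats(m)
for i in range(1,n):
    pts=np.argwhere(l==i)[:,::-1].astype(np.float32)
    if len(pts)<3: continue
    print(s[i],c[i].round(1),cv2.minAreaRect(pts),*(ray("top",c[i],z)[:2].round(4) for z in (.012,.06,.134)))
# white base
h=cv2.cvtColor(im,cv2.COLOR_RGB2HSV); w=cv2.inRange(h,(0,0,120),(180,60,255)); k=np.zeros_like(w);k[125:215,250:345]=w[125:215,250:345]
ct=max(cv2.findContours(k,0,2)[0],key=cv2.contourArea); e=cv2.fitEllipse(cv2.convexHull(ct)); print("base",e,ray("top",e[0],.012))
cv2.imwrite("pics/crop1.png",cv2.resize(im[125:215,250:345,::-1],None,fx=6,fy=6,interpolation=cv2.INTER_CUBIC))
E
```

```text
[280 137   5   5  19] [281.8 138.7] ((282.0, 139.0), (4.0, 4.0), 90.0) [ 0.626  -0.1429] [ 0.6152 -0.14  ] [ 0.5986 -0.1355]
[272 155  13   7  47] [278.  158.1] ((277.9794616699219, 158.05477905273438), (13.342691421508789, 3.394193649291992), 20.556045532226562) [ 0.5792 -0.1331] [ 0.5704 -0.1306] [ 0.5568 -0.1267]
[289 155  22   9  36] [299.7 158.9] ((299.5616455078125, 158.8356170654297), (22.47190284729004, 1.4044939279556274), 20.556045532226562) [ 0.5768 -0.1846] [ 0.5682 -0.1799] [ 0.5548 -0.1727]
[309 169  14   7  47] [315.6 172.1] ((315.623291015625, 172.17124938964844), (13.2256498336792, 3.394193649291992), 20.556047439575195) [ 0.5449 -0.2217] [ 0.5376 -0.2154] [ 0.5263 -0.2057]
[305 193   6   8  29] [307.7 196.6] ((307.7068786621094, 196.51724243164062), (6.685031890869141, 3.899602174758911), 68.19859313964844) [ 0.4869 -0.2018] [ 0.482  -0.1964] [ 0.4746 -0.188 ]
base ((295.1371154785156, 168.78501892089844), (70.57398986816406, 71.48925018310547), 97.02372741699219) [ 0.55316165 -0.17342494  0.012     ]
```

View pics/crop1.png

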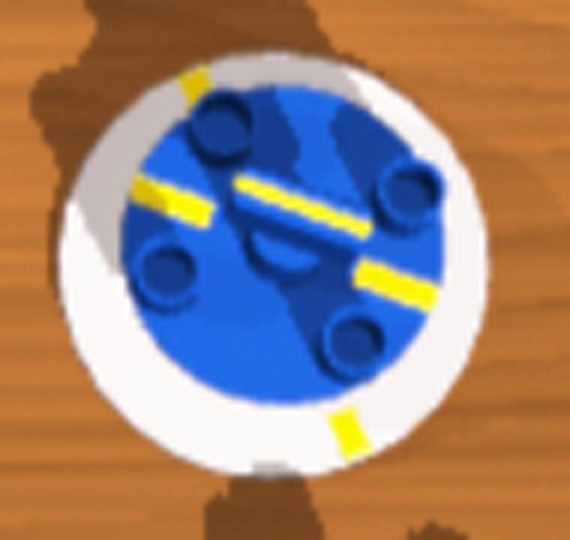

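The crop shows rim marks at about (282,139) and (308,197), stripes at (278,158) and (316,172), and the bar line at (300,159).
- **Keyway:** yaw about 23°. The marks are 151 mm apart, which fits a 170 mm base.
- **Caddy:** yaw about 69°, centre about (0.555, -0.173), so it needs turning -46°.
- **Grip:** I'll use tool yaw -111, which becomes -157 after the turn.

```bash
cat > go.py <<'E'
import sys, numpy as np
from plant import r
from scipy.spatial.transform import Rotation as Ro
x,y,z,yaw=map(float,sys.argv[1:5]); s=r.get_state()
R=Ro.from_euler("xyz",s["eef_rot"],degrees=True); T=Ro.from_euler("xyz",[180,0,yaw],degrees=True)
print("shift",R.inv().apply(np.array([x,y,z])-s["tcp_pos"]).round(4),"turn",(R.inv()*T).as_rotvec(degrees=True).round(2),"q",s["joints"].round(1),"t",s["time_s"])
E
python3 -m pendant '[[[0.029,0.033,0,0,0,4.6,1],[0.058,0.066,0,0,0,9.2,1],[0.087,0.099,0,0,0,13.8,1],[0.116,0.132,0,0,0,18.4,1],[0.145,0.165,0,0,0,23,1]]]'
python3 go.py 0.555 -0.173 0.34 -111.1
```

```text
time_s: 0.6
tcp_pos: [0.3022, 0.434, 0.4043]
eef_rot: [180.0, -0.0, -42.0]
contact_force: [1.3, -1.9, 0.7]
gripper_width: 0.0874
gripper_force: 0.0
shift [0.5941 0.2818 0.0646] turn [ 2.000e-02 -3.000e-02  6.909e+01] q [ 76.4   6.8 -17.7  -0.  -65.6 -28.4] t 0.6
```

```bash
python3 -m pendant '[[[0.04,0.019,0,0,0,4.6,1],[0.08,0.038,0,0,0,9.2,1],[0.12,0.057,0,0,0,13.8,1],[0.16,0.076,0,0,0,18.4,1],[0.2,0.095,0,0,0,23,1]]]'
python3 go.py 0.555 -0.173 0.34 -111.1
```

```text
time_s: 1.1
tcp_pos: [0.3877, 0.2298, 0.4047]
eef_rot: [-180.0, 0.0, -65.0]
contact_force: [0.4, 1.1, 0.4]
gripper_width: 0.0876
gripper_force: 0.0
shift [0.4358 0.0186 0.0646] turn [-0.00e+00  1.00e-02  4.61e+01] q [ 55.8  -1.2 -26.2  -0.  -65.  -30.8] t 1.1
```

```bash
python3 -m pendant '[[[0.044,0.002,0,0,0,4.6,1],[0.088,0.004,0,0,0,9.2,1],[0.132,0.006,0,0,0,13.8,1],[0.176,0.008,0,0,0,18.4,1],[0.22,0.01,0,0,0,23,1]]]'
python3 go.py 0.555 -0.173 0.34 -111.1
```

```text
time_s: 1.6
tcp_pos: [0.4722, 0.0264, 0.4047]
eef_rot: [-180.0, 0.0, -88.0]
contact_force: [0.6, 1.7, 0.8]
gripper_width: 0.0877
gripper_force: 0.0
shift [ 0.2022 -0.0759  0.0647] turn [-1.000e-02  1.000e-02  2.308e+01] q [ 27.1   1.1 -23.8  -0.  -65.  -25.1] t 1.6
```

```bash
python3 -m pendant '[[[0.04,-0.015,0,0,0,4.6,1],[0.081,-0.03,0.01,0,0,9.2,1],[0.122,-0.046,0.025,0,0,13.8,1],[0.162,-0.061,0.045,0,0,18.4,1],[0.202,-0.076,0.06,0,0,23.1,1]]]'
python3 -m pendant '[[[0,0,0,0,0,0,1],[0,0,0,0,0,0,1]]]'
python3 go.py 0.555 -0.173 0.278 -111.1
python3 - <<'E'
from h import *
for n in("scene","top"):
    im=r.capture(n)
    x0,y0,x1,y1=(180,140,280,260) if n=="scene" else (240,120,350,215)
    cv2.imwrite(f"pics/{n}1.png",cv2.resize(im[y0:y1,x0:x1,::-1],None,fx=5,fy=5,interpolation=cv2.INTER_CUBIC))
E
```

```text
time_s: 2.1
tcp_pos: [0.5557, -0.1726, 0.3433]
eef_rot: [179.9, -0.0, -111.1]
contact_force: [0.9, 1.2, 0.0]
gripper_width: 0.0877
gripper_force: 0.0
time_s: 2.3
tcp_pos: [0.5554, -0.1718, 0.3433]
eef_rot: [179.9, -0.1, -111.1]
contact_force: [0.1, -0.6, 0.4]
gripper_width: 0.0878
gripper_force: 0.0
shift [ 0.0012 -0.0002  0.0653] turn [ 0.15 -0.05  0.04] q [  2.1  14.6 -16.3  -0.  -59.3 -23.1] t 2.3
```

View pics/scene1.png

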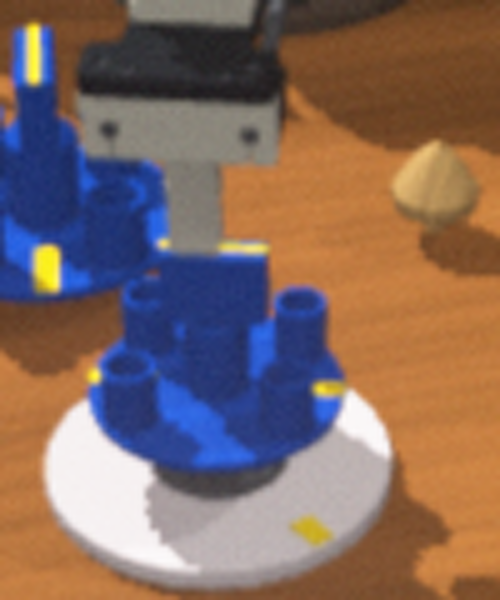

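The gripper hovers over the bar, with the near finger at crop x≈193 and the bar spanning 160–268. It may be several mm off along the bar, so I'll check by projection.

```bash
python3 - <<'E'
from h import *
im=cv2.imread("pics/scene0.png")[:,:,::-1].copy()
m=yellow(im,185,180,260,260); n,l,s,c=cv2.connectedComponentsWithStats(m)
for i in range(1,n):
    if s[i][4]>4: print(s[i],c[i].round(1),*(ray("scene",c[i],z)[:2].round(4) for z in(.012,.06,.134)))
print("pred bar",pix("scene",[.555,-.173,.134]),"front tip",pix("scene",[.555+.041*.934,-.172-.041*.358,.165]), "seen tip", 180+193/5, 140+253/5)
E
```

```text
[187 189   5   9  36] [188.8 193.1] [ 0.3702 -0.2258] [ 0.4424 -0.2354] [ 0.5536 -0.2501]
[243 217   6   2  10] [245.5 217.4] [ 0.5203 -0.1065] [ 0.5815 -0.1247] [ 0.676  -0.1528]
[239 244   7   5  20] [242.  245.8] [ 0.6245 -0.1454] [ 0.6782 -0.1608] [ 0.7609 -0.1845]
pred bar [222.29139381 188.41377588] front tip [220.01669948 186.6352696 ] seen tip 218.6 190.6
```

The bar is predicted at 222.3 and seen at 222.8, so the position is good. I'll descend and grip lightly.

```bash
python3 -m pendant '[[[0.001,0,0.02,0,0,0,1],[0.001,0,0.04,0,0,0,1],[0.001,0,0.055,0,0,0,1],[0.001,0,0.063,0,0,0,1],[0.001,0,0.063,0,0,0,1]]]' 10
python3 -m pendant '[[[0,0,0,0,0,0,-0.8],[0,0,0,0,0,0,-0.8],[0,0,0,0,0,0,-0.8],[0,0,0,0,0,0,-0.8],[0,0,0,0,0,0,-0.8]]]' 10
```

```text
time_s: 2.9
tcp_pos: [0.555, -0.1707, 0.2815]
eef_rot: [180.0, -0.0, -110.8]
contact_force: [0.2, 0.5, 0.5]
gripper_width: 0.0875
gripper_force: 0.0
time_s: 3.4
tcp_pos: [0.5553, -0.1717, 0.282]
eef_rot: [-180.0, 0.0, -110.9]
contact_force: [-0.4, 0.4, 0.5]
gripper_width: 0.0529
gripper_force: 0.0
```

```bash
python3 -m pendant '[[[0,0,0,0,0,0,-0.9],[0,0,0,0,0,0,-0.9],[0,0,0,0,0,0,-0.9],[0,0,0,0,0,0,-0.9],[0,0,0,0,0,0,-0.9]]]' 10
python3 -m pendant '[[[0,0,0,0,0,0,-0.9],[0,0,0,0,0,0,-0.9],[0,0,0,0,0,0,-0.9]]]' 10
```

```text
time_s: 3.9
tcp_pos: [0.5554, -0.1717, 0.2817]
eef_rot: [-180.0, 0.0, -110.9]
contact_force: [1.2, -0.6, -1.6]
gripper_width: 0.016
gripper_force: 10.0
time_s: 4.2
tcp_pos: [0.5555, -0.1717, 0.2817]
eef_rot: [-180.0, 0.0, -110.9]
contact_force: [1.7, -1.3, -2.1]
gripper_width: 0.016
gripper_force: 10.0
```

Gripped at 16 mm, which matches the bar. Turning +46° about tool z (clockwise from above).

```bash
python3 -m pendant '[[[0,0,0,0,0,5,-0.9],[0,0,0,0,0,10,-0.9],[0,0,0,0,0,15,-0.9],[0,0,0,0,0,20,-0.9],[0,0,0,0,0,25,-0.9]]]'
python3 -m pendant '[[[0,0,0,0,0,5,-0.9],[0,0,0,0,0,10,-0.9],[0,0,0,0,0,15,-0.9],[0,0,0,0,0,19,-0.9],[0,0,0,0,0,21,-0.9]]]'
python3 -m pendant '[[[0,0,0,0,0,0,-0.9],[0,0,0,0,0,0,-0.9]]]'
python3 - <<'E'
from h import *
for n,b in(("scene",(180,140,280,260)),("top",(240,120,350,215))):
    im=r.capture(n); x0,y0,x1,y1=b
    cv2.imwrite(f"pics/{n}2.png",cv2.resize(im[y0:y1,x0:x1,::-1],None,fx=5,fy=5,interpolation=cv2.INTER_CUBIC))
E
```

```text
time_s: 4.7
tcp_pos: [0.5556, -0.1716, 0.2817]
eef_rot: [-180.0, 0.0, -136.1]
contact_force: [2.6, -0.3, -1.7]
gripper_width: 0.0157
gripper_force: 10.0
time_s: 5.2
tcp_pos: [0.5556, -0.1716, 0.2817]
eef_rot: [-180.0, 0.0, -157.1]
contact_force: [2.1, -0.5, -2.6]
gripper_width: 0.0161
gripper_force: 10.0
time_s: 5.4
tcp_pos: [0.5555, -0.1716, 0.2817]
eef_rot: [-180.0, 0.0, -156.9]
contact_force: [3.2, -0.7, -3.7]
gripper_width: 0.0159
gripper_force: 10.0
```

View pics/scene2.png

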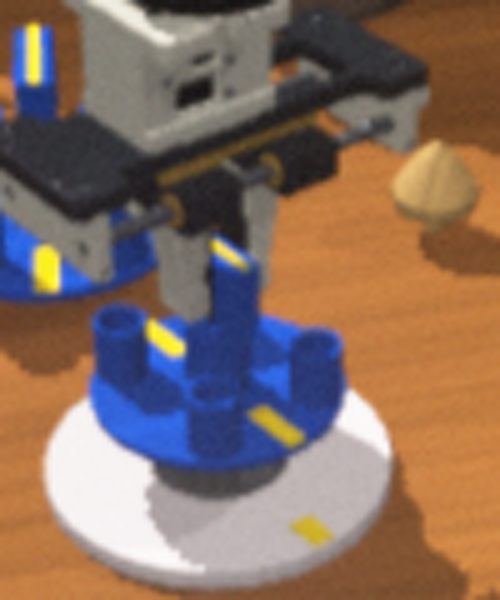

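The caddy has turned with the gripper and is still held high. Its near stripe at (277,425) points to the rim mark at (312,530). Releasing it so it drops.

```bash
python3 -m pendant '[[[0,0,0,0,0,0,1],[0,0,0,0,0,0,1],[0,0,0,0,0,0,1],[0,0,0,0,0,0,1],[0,0,0,0,0,0,1]]]'
python3 -m pendant '[[[0,0,0,0,0,0,1],[0,0,0,0,0,0,1],[0,0,0,0,0,0,1],[0,0,0,0,0,0,1],[0,0,0,0,0,0,1]]]'
python3 -m pendant '[[[0,0,-0.02,0,0,0,1],[0,0,-0.05,0,0,0,1],[0,0,-0.08,0,0,0,1],[0,0,-0.1,0,0,0,1],[0,0,-0.1,0,0,0,1]]]'
python3 - <<'E'
from h import *
for n,b in(("scene",(180,140,280,260)),("top",(240,120,350,215))):
    im=r.capture(n); x0,y0,x1,y1=b; cv2.imwrite(f"pics/{n}3_full.png",im[:,:,::-1])
    cv2.imwrite(f"pics/{n}3.png",cv2.resize(im[y0:y1,x0:x1,::-1],None,fx=5,fy=5,interpolation=cv2.INTER_CUBIC))
E
```

```text
time_s: 6.0
tcp_pos: [0.5551, -0.1716, 0.2817]
eef_rot: [180.0, -0.0, -156.9]
contact_force: [-0.0, -0.8, 0.6]
gripper_width: 0.0502
gripper_force: 0.0
time_s: 6.5
tcp_pos: [0.5552, -0.1717, 0.2817]
eef_rot: [-180.0, 0.0, -156.9]
contact_force: [0.8, -0.0, 0.2]
gripper_width: 0.0865
gripper_force: 0.0
time_s: 7.0
tcp_pos: [0.556, -0.1718, 0.3852]
eef_rot: [-179.8, 0.3, -156.9]
contact_force: [0.1, -0.5, -0.0]
gripper_width: 0.0874
gripper_force: 0.0
```

View pics/scene3.png

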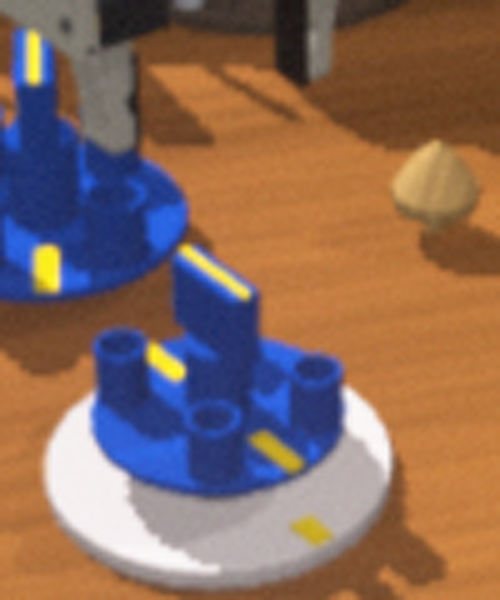

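The caddy has dropped: the cup tops are about 25 crop px lower all round, against 24 expected for 14 mm. It is level and lines up with the rim mark, and the gripper is clear.

```bash
python3 -m pendant '[[[0,0,0,0,0,0,1],[0,0,0,0,0,0,1],[0,0,0,0,0,0,1]]]'; python3 -c "from plant import r; print(r.close_job())"
```

```text
time_s: 7.4
tcp_pos: [0.5552, -0.1716, 0.3808]
eef_rot: [180.0, -0.1, -156.9]
contact_force: [-0.5, 0.7, 0.2]
gripper_width: 0.0875
gripper_force: 0.0
the job is handed in; nothing more can be done
None
```

I turned the blue caddy about 46° into line, it dropped fully onto its post, and I let go and handed the job in at 7.4 s; the arm never went near the green organiser, and the hand-in returned no verdict.

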